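Nest the parts-washing pans with their handles fanned

TASK

Put the washing pans away as a nested stack on the cork mat: the medium pan sitting flat in the large one and the small pan sitting flat in the medium one, set in rather than dropped. Fan the handles so that each is turned about 45 degrees on from the handle of the pan directly below, both steps the same way round (either way will do). Keep the large pan on the mat and leave the bottle, the paint jar, the two models and the screwdriver where they are.

Things in the scene. Friction and masses are not known exactly. Their poses are not given: they have to be found in the camera images.
- cork_mat: round cork mat fixed on the bench, 160 mm across, 4 mm thick. Origin: centre of its underside
- large_pan: large round tapered steel pan, orange handle, loose on the cork mat. Outer 108 mm across at foot, 128 at rim, 42 high, walls and floor 3, 260 g. Origin: centre of underside; +x out along the handle. Handle: rising neck, then level bar 16 wide, 10 high, 76 to 136 mm from the axis, centreline 52 above the underside.
- medium_pan: medium round tapered steel pan, blue handle, on bench. Outer 88 mm across at foot, 106 at rim, 44 high, walls and floor 3, 190 g. Origin: centre of underside; +x out along the handle. Handle: rising neck, then level bar 16 wide, 10 high, 65 to 125 mm from the axis, centreline 54 above the underside. Seated in large: underside 3 mm above large's, 7 mm play; its handle would clash over large's.
- small_pan: small round tapered steel pan, black handle, on bench. Outer 68 mm across at foot, 84 at rim, 46 high, walls and floor 3, 130 g. Origin: centre of underside; +x out along the handle. Handle: rising neck, then level bar 16 wide, 10 high, 54 to 114 mm from the axis, centreline 56 above the underside. Seated in medium: underside 3 mm above medium's, 7 mm play; its handle would clash over medium's.
- medium_pan_grip (a point): point on the centreline of the medium pan's handle bar, 93 mm out from the pan's axis and 54 mm above its underside: a good place to pinch it from above, across its 16 mm width, with 30 N or more; same axes as the pan
- small_pan_grip (a point): point on the centreline of the small pan's handle bar, 82 mm out from the pan's axis and 56 mm above its underside: a good place to pinch it from above, across its 16 mm width, with 30 N or more; same axes as the pan
- glue_bottle: bystander: white glue bottle with a red cap, 44 mm across, 110 mm tall, standing. Origin: centre of its underside
- paint_jar: bystander: green paint jar with a white lid, 48 mm across, 55 mm tall. Origin: centre of its underside
- model_loco: bystander: red model locomotive, 150 mm long (its x), 32 mm wide, 51 mm tall. Origin: centre of its underside
- model_house: bystander: model house with a terracotta roof on a green base 110 x 100 mm, 78 mm tall. Origin: centre of its underside
- screwdriver: bystander: yellow-handled screwdriver, 160 mm long, lying flat, its x along its length. Origin: under its middle
Not all that is in view belongs to the job. What is shaped like the medium_pan but green or purple is not meant.

How it is judged:
By the outcome, as a careful person would: the job done as asked, in the order asked, and still so for the second after the job is handed in, with the robot touching nothing.
It also fails if it takes over 59 s, if anything falls off the work surface, if the arm or the gripper's body presses on something with over 40 N, if the wrist force passes 120 N, or if a joint passes its speed limit or range.

ROBOT

A 6-joint arm with a two-finger parallel gripper is mounted at the origin on the work surface. World frame = base frame: x ahead of the robot, y to its left, z up, the work surface at z = 0. Lengths are in m, angles in rad, forces in N, time in s.
With the tool pointing down it reaches from about 0.25 to 0.775 m from the base axis. Payload 4 kg.
Tool frame: the origin (TCP) lies midway between the tips of the shut fingers; the grasp point (between the pads) lies 19 mm behind it (robot.hold_point_z is the distance from the TCP to the grasp point, in m); z points along the fingers, y is the line along which they close (so a half turn about z gives the same grasp; the last joint's range is limited). The gripper opens to 94 mm and grips with 3 to 60 N. Pads are 16 mm wide; open, the fingers measure 119 mm over their backs; the gripper's body (75 mm by 177 mm) begins 78 mm behind the grasp point.
Start: joints at [-0.103, 0.087, 1.371, -0, 1.684, -0.103], TCP at [0.55, -0, 0.206] pointing down, gripper open.
Joint ranges: [-3.1, 3.1], [-0.76, 2.03], [0.27, 2.55], [-1.08, 4.22], [0.17, 2.65], [-2.57, 2.57]. Speed limits (rad/s): [2.79, 2.79, 3.14, 3.14, 3.14, 3.14].

INTERFACE

Orientations are given as [roll, pitch, yaw] about the fixed x, y, z axes, in that order (R = Rz(yaw) Ry(pitch) Rx(roll)).
In Python, from bench import readout, imaging, robot gives the robot as it stands.
- The arm moves only by the tool carry_out, never from a script. Its argument "motion" is text: rows parted by semicolons, each of 7 numbers parted by spaces: the shift along the tool's x, y, z each as a share of 200 mm, from -1 to 1, then the turn, a rotation vector about the tool's x, y, z each as a share of 120 degrees, from -1 to 1, then the opening, from 0 (shut) to 1 (fully open). A call has 1 to 12 rows; each row shifts and turns the commanded pose from where the row before left it, along the tool's axes as they then stand; what a row does not reach is not made up. A row lasts 1/8 s, in which the tool goes at most 62.5 mm and 10.7 degrees, less where a joint would pass 70% of its speed; a pose out of reach is approached as far as the arm can. A call with a number of a shift or a turn outside -1 to 1 is refused whole. A call with a gripper value outside its range is refused whole. The fingers move at their own pace and stop on an object; the grip force is fixed at half the most. Time passes only in rows, so rows that do not move let the fingers close. It gives the time, the measured TCP pose, the force, the opening and the grip force at its end, in the units of the state.
- readout.get_obs(): the state, without advancing time (a new reading comes with each control period).
- imaging.snapshot(name): name is "scene" or "side" or "wrist"; returns a dict with "pixels" (400x640x3 uint8, red, green, blue), "fx", "fy", "cx", "cy" (pixels), "dist_coeffs" ([k1, k2, p1, p2, k3] as OpenCV has them; the pictures are not rectified), "R" (3x3) and "t" (3): a world point X has camera coordinates R X + t. Camera axes: x right, y down, z forward; pixel columns grow to the right and rows downward; lengths in m; the calibration is good to about 2 mm. A picture is of the moment at which its call begins. There is no depth.
- robot.close_job(): hands the job in; it is judged then, once.
The state is a dict: "time": time; "joint_positions": joint angles; "qvel": joint speeds; "joint_torque": joint torques, N m; "tool_pos": TCP position; "ee_rot": TCP orientation; "wrist_force": force on the tool from outside, world axes, zero at the start; "wrist_torque": the same for the moment, N m; "width": finger opening in m; "finger_force": force on a finger pad.
Only numpy, scipy, OpenCV 4.12 (cv2) and the standard library are available. Lean on these libraries where they do the work, as an engineer would, in place of code of your own. Each camera call takes 0.05 s, during which the arm holds its last target. There are 200 camera calls.

## Working session

There is one attempt and no reset: what is moved stays moved. The work goes in short steps, Python scripts to look and compute and a tool call to move; the robot and the scene stay as the last step left them, time stands still between calls to the robot, and variables do not carry over. Pictures are saved under pics/ and viewed, at most 10 in all, crops included, and the job is handed in when it is done.

Besides the shell and the picture viewer there is one more tool, called after ">>>" in YAML: its name, and indented under it one key for each argument. carry_out: Moves the arm, as the interface text tells. Its arguments: {"type":"object","properties":{"motion":{"type":"string"}},"required":["motion"]}

```bash
mkdir -p pics; ls; python3 - <<'E'
from bench import readout, imaging, robot
import cv2,numpy as np,pickle
d={n:imaging.snapshot(n) for n in("scene","side","wrist")}
pickle.dump(d,open('s0.pkl','wb'))
for n in d: cv2.imwrite(f'pics/{n}0.png',d[n]['pixels'][:,:,::-1]);print(n,d[n]['fx'],d[n]['dist_coeffs'],np.round(-d[n]['R'].T@d[n]['t'],3),np.round(d[n]['R'][2],2))
o=readout.get_obs();print(o)
E
```

```text
pics
scene 361.9047139788204 [-0.04053722  0.          0.          0.          0.        ] [0.852 0.471 0.74 ] [-0.39 -0.54 -0.74]
side 426.17164941663077 [-0.09210151  0.          0.          0.          0.        ] [0.288 0.816 0.919] [ 0.19 -0.69 -0.7 ]
wrist 284.5473747838068 [-0.05024302  0.          0.          0.          0.        ] [0.549 0.077 0.384] [-0.   -0.26 -0.96]
{'time': 0.15, 'joint_positions': array([-1.03110002e-01,  8.77948392e-02,  1.37186964e+00,  2.23988319e-05,
        1.68362144e+00, -1.03093356e-01]), 'qvel': array([-0.00043823, -0.0014199 , -0.00583723,  0.00179199, -0.00150818,
       -0.00081419]), 'joint_torque': array([ 1.24418581e-03, -3.40636396e+01, -3.02795255e+01,  7.18983379e-02,
        3.04441026e-02, -1.11468453e-04]), 'tool_pos': array([5.49583451e-01, 4.08285350e-05, 2.04586820e-01]), 'ee_rot': array([-3.13991068e+00, -1.96396989e-04,  1.57078202e+00]), 'wrist_force': array([-0.05071588, -0.11844432,  0.05792471]), 'wrist_torque': array([0.03439683, 0.01197875, 0.01226272]), 'finger_force': 0.0, 'width': 0.09389524691162764}
```

View pics/scene0.png

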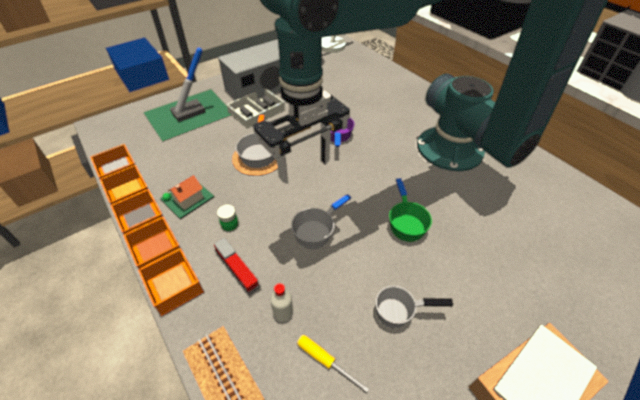

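View pics/side0.png

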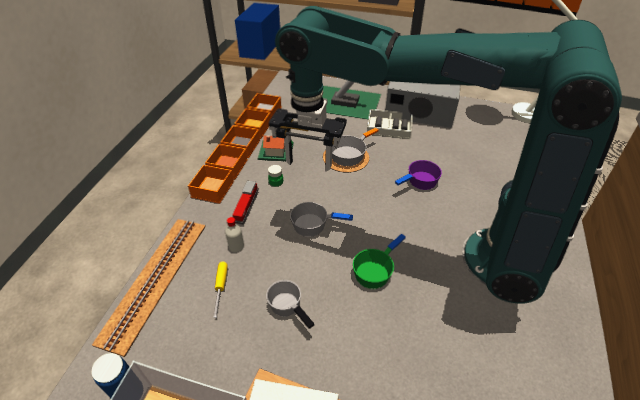

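The scene view has three medium-shaped pans: grey steel with a blue handle at (314,229), green at (410,222) and purple at (343,128). The grey one fits, since the medium pan is steel with a blue handle. The small pan is at (396,307) with a black handle, and the large pan is on the mat at (256,152) with an orange handle. I'll confirm with one enlarged crop.

```bash
cat > h.py <<'E'
import numpy as np,cv2,pickle
def K(c): return np.array([[c['fx'],0,c['cx']],[0,c['fy'],c['cy']],[0,0,1.]])
def ray(c,uv,z):
    p=cv2.undistortPoints(np.array(uv,float).reshape(-1,1,2),K(c),np.array(c['dist_coeffs'])).reshape(-1,2)
    d=np.c_[p,np.ones(len(p))]@c['R']; o=-c['R'].T@c['t']
    return (o+d*((z-o[2])/d[:,2])[:,None])[:,:2]
def proj(c,X):
    return cv2.projectPoints(np.array(X,float).reshape(-1,3),cv2.Rodrigues(c['R'])[0],np.array(c['t'],float),K(c),np.array(c['dist_coeffs']))[0].reshape(-1,2)
E
python3 - <<'E'
from h import *
d=pickle.load(open('s0.pkl','rb'))
rows=[]
for n,cs in (('scene',[(325,222),(412,305),(262,145)]),('side',[(322,217),(290,303),(352,148)])):
    im=d[n]['pixels'][:,:,::-1]
    rows.append(np.hstack([cv2.resize(im[y-33:y+33,x-43:x+43],None,fx=3,fy=3,interpolation=cv2.INTER_CUBIC) for x,y in cs]))
cv2.imwrite('pics/c1.png',np.vstack(rows))
E
```

```text
(no output)
```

View pics/c1.png

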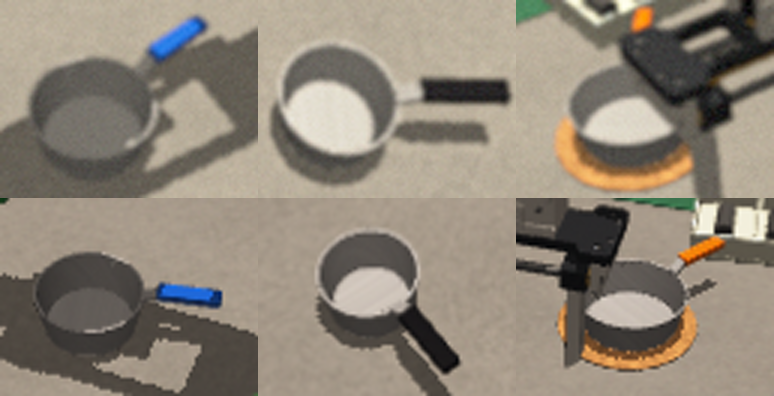

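View pics/wrist0.png

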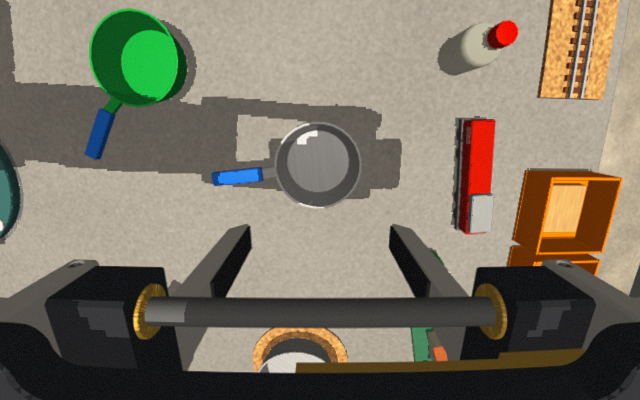

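The steel pan with the blue handle is confirmed: wrist view rim centre about (318,165), handle about (237,177). Next I'll measure the handles by colour and the rims by circle fits.

```bash
cat >> h.py <<'E'
from scipy.optimize import least_squares
def circ(P,r):
    return least_squares(lambda c:np.hypot(*(P-c).T)-r,P.mean(0))
def mask(c,lo,hi,box):
    m=cv2.inRange(cv2.cvtColor(c['pixels'],cv2.COLOR_RGB2HSV),lo,hi);k=np.zeros_like(m);x0,y0,x1,y1=box;k[y0:y1,x0:x1]=m[y0:y1,x0:x1];
    n,l,s,_=cv2.connectedComponentsWithStats(k)
    return (l==1+np.argmax(s[1:,4]))
def bar(c,m,z):
    y,x=np.nonzero(m);P=ray(c,np.c_[x,y],z);(ce,wh,_)=cv2.minAreaRect(P.astype(np.float32)*1000);v=cv2.fitLine(P.astype(np.float32)*1000,cv2.DIST_L2,0,.01,.01).ravel()
    return np.round(ce,1),np.round(P.mean(0)*1000,1),np.round(wh,1),round(float(np.degrees(np.arctan2(v[1],v[0]))),1)
E
python3 - <<'E'
from h import *
d=pickle.load(open('s0.pkl','rb'));S,D,W=d['scene'],d['side'],d['wrist']
BL=((105,120,60),(125,255,255));OR=((5,180,150),(18,255,255));BK=((0,0,0),(180,255,60))
print('med handle');
for c,b in((S,(325,185,360,215)),(D,(325,205,360,225)),(W,(205,160,265,195))): print(bar(c,mask(c,*BL,b),.059))
print('small handle')
for c,b in((S,(415,290,460,312)),(D,(285,295,320,330))): print(bar(c,mask(c,*BK,b),.061))
print('large handle')
for c,b in((D,(360,122,390,140)),): print(bar(c,mask(c,*OR,b),.061))
m=mask(D,(8,90,120),(20,255,255),(315,140,375,180));y,x=np.nonzero(m);P=ray(D,np.c_[x,y],.004)*1000;print('mat',P.min(0),P.max(0),len(P))
def rim(n,c,pts,z,r):
    f=circ(ray(c,pts,z),r);print(n,np.round(f.x*1000,1),np.round(f.fun*1000,1))
rim('medW',W,[(275,166),(361,166),(318,122),(318,208)],.044,.053)
t=lambda ox,oy,tx,ty,P:[(ox+(x-tx)/3,oy+(y-ty)/3) for x,y in P]
rim('medS',S,t(282,189,0,0,[(31,105),(90,57),(157,105),(130,147)]),.044,.053)
rim('smallS',S,t(369,272,258,0,[(279,88),(330,43),(396,110),(360,152),(295,128)]),.046,.042)
rim('smallD',D,t(247,270,258,198,[(317,270),(366,231),(418,270),(380,312),(340,306)]),.046,.042)
rim('largeD',D,t(309,115,516,198,[(636,261),(687,294),(650,325),(664,268)]),.046,.064)
rim('largeS',S,t(219,112,516,0,[(571,105),(592,76),(582,128)]),.046,.064)
E
```

```text
med handle
(array([453.9,  15.5]), array([455.6,  15.4]), array([56.1, 17.8]), 7.5)
(array([453.6,  17. ]), array([453.2,  17.2]), array([58.9, 20.8]), 6.3)
(array([451.6,  14.2]), array([452.1,  14.4]), array([59.6, 16.3]), 5.8)
small handle
(array([462.8, 344.9]), array([462.7, 344.9]), array([13.1, 54.7]), -36.4)
(array([471.3, 353.8]), array([467.5, 346.3]), array([41.2, 67.1]), -24.2)
large handle
(array([ 453.1, -398.2]), array([ 453. , -398.5]), array([58.6, 17.3]), 55.0)
mat [ 438.86419792 -358.73428718] [ 553.50587502 -230.04083624] 216
medW [546.2  23.4] [-1.2 -1.2 -0.8 -0.9]
medS [545.6  24.2] [-2.5 -1.8 -1.4 -2.2]
smallS [527.3 293.7] [-1.3 -2.4 -2.8 -0.8 -1.9]
smallD [527.7 293.3] [-0.8 -4.4 -2.4 -1.9 -3. ]
largeD [ 516.5 -310.2] [-2.5  1.7 -2.9 -0.3]
largeS [ 507.4 -308.4] [ 0.8 -0.5 -0.6]
```

>>> carry_out:
  motion: "0.025 -0.16 0.1 0 0 0 0.5; 0.025 -0.16 0.1 0 0 0 0.5; 0.025 -0.16 0.1 0 0 0 0.5; 0 0 0 0 0 0.078 0.5; 0 0 0 0 0 0.078 0.5; 0 0 0 0 0 0.078 0.5; 0 0 0 0 0 0.078 0.5; 0 0 0 0 0 0.078 0.5; 0 0 0 0 0 0.078 0.5; 0 0 0 0 0 0.078 0.5; 0 0 0 0 0 0.078 0.5; 0 0 0 0 0 0.078 0.5"

```text
time: 1.65
tool_pos: [0.4537, 0.015, 0.1451]
ee_rot: [-3.141, 0.001, 0.095]
wrist_force: [0.1, -0.1, -0.1]
width: 0.0471
finger_force: 0.0
```

>>> carry_out:
  motion: "0 0 0 0 0 0 0.5; 0 0 0 0 0 0 0.5"

```text
time: 1.9
tool_pos: [0.4539, 0.015, 0.1453]
ee_rot: [-3.142, 0.0, 0.103]
wrist_force: [0.2, -0.7, 0.3]
width: 0.0471
finger_force: 0.0
```

```bash
python3 - <<'E'
from bench import readout, imaging, robot
from h import *
d={n:imaging.snapshot(n) for n in("scene","side","wrist")}
pickle.dump(d,open('s1.pkl','wb'))
W,S,D=d['wrist'],d['scene'],d['side']
cv2.imwrite('pics/w1.png',np.hstack([W['pixels'][:,:,::-1]]))
BL=((105,120,60),(125,255,255));OR=((5,180,150),(18,255,255))
ctr=proj(W,[[.453,.015,.059]])[0];print('handle px',ctr)
x,y=ctr.astype(int)
try: print('med W',bar(W,mask(W,*BL,(max(x-90,0),max(y-90,0),min(x+90,640),min(y+90,400))),.059))
except Exception as e: print(e)
for n,c in d.items():
  q=proj(c,[[.453,-.398,.06]])[0].astype(int);print(n,q)
  if n!='wrist':
    print(bar(c,mask(c,*OR,(q[0]-18,q[1]-14,q[0]+18,q[1]+14)),.061))
print(readout.get_obs()['ee_rot'],readout.get_obs()['tool_pos'],readout.get_obs()['joint_positions'])
s=S['pixels'][105:185,210:320,::-1];e=D['pixels'][105:185,300:410,::-1]
cv2.imwrite('pics/l1.png',np.hstack([cv2.resize(a,None,fx=3.5,fy=3.5,interpolation=cv2.INTER_CUBIC) for a in(s,e)]))
E
```

```text
handle px [320.60589548 201.76322386]
med W (array([451.5,  13.9]), array([452.3,  14. ]), array([59.9, 15. ]), 6.3)
scene [259 120]
(array([ 450.5, -399.6]), array([ 450.2, -400.1]), array([52.8, 15.8]), 53.4)
side [370 131]
(array([ 453.1, -398.2]), array([ 453. , -398.5]), array([58.6, 17.3]), 55.0)
wrist [684 237]
[-3.14158388e+00  5.48576314e-05  1.01645192e-01] [0.45397194 0.01500185 0.14542663] [-9.18987913e-02 -1.08573481e-01  1.68376257e+00 -1.93853123e-06
  1.56645909e+00  1.37725235e+00]
```

View pics/l1.png

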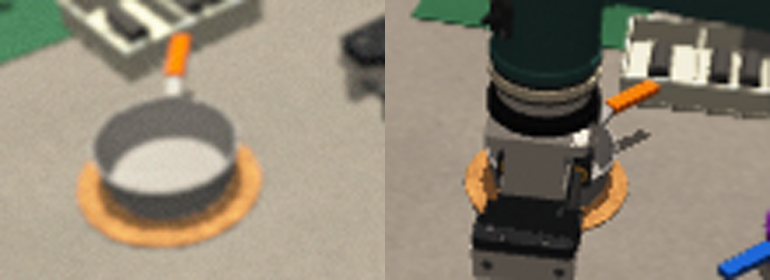

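>>> carry_out:
  motion: "0 0.005 0.14 0 0 0 0.5; 0 0 0.14 0 0 0 0.5; 0 0 0.14 0 0 0 0.5; 0 0 0.09 0 0 0 0.5; 0 0 0.04 0 0 0 0.5; 0 0 0 0 0 0 0.5; 0 0 0 0 0 0 0; 0 0 0 0 0 0 0; 0 0 0 0 0 0 0; 0 0 0 0 0 0 0; 0 0 0 0 0 0 0"

```text
time: 3.42
tool_pos: [0.4544, 0.0139, 0.0359]
ee_rot: [3.141, -0.001, 0.101]
wrist_force: [-0.4, -0.0, 2.5]
width: 0.0154
finger_force: 30.0
```

```bash
python3 - <<'E'
from h import *
d=pickle.load(open('s1.pkl','rb'));S=d['scene']
P=[(95,155),(236,152),(165,96),(165,196),(115,116),(215,114)]
f=circ(ray(S,[(210+x/3.5,105+y/3.5) for x,y in P],.046),.064);print(f.x*1000,f.fun*1000)
m=[(78,193),(262,185),(165,247),(100,228),(240,220)]
f=circ(ray(S,[(210+x/3.5,105+y/3.5) for x,y in m],.004),.08);print(f.x*1000,f.fun*1000)
E
```

```text
[ 515.22994461 -308.37794414] [-5.53234321 -2.18415603  4.18308548 -0.20499996 -1.8923163  -6.24016596]
[ 514.21358977 -309.00360501] [ 0.36749969 -0.31416302  0.84863498 -1.10393873 -0.14287777]
```

>>> carry_out:
  motion: "0 0 -0.03 0 0 0 0; 0 0 -0.06 0 0 0 0; 0 0 -0.12 0 0 0 0; 0 0 -0.14 0 0 0 0; 0 0 -0.12 0 0 0 0; 0 0 -0.05 0 0 0 0; 0 0 0 0 0 0 0; 0 0 0 0 0 0 0"

```text
time: 4.42
tool_pos: [0.4533, 0.0141, 0.1382]
ee_rot: [-3.141, 0.002, 0.101]
wrist_force: [1.3, -0.2, -2.9]
width: 0.0157
finger_force: 30.0
```

```bash
python3 - <<'E'
from bench import readout, imaging, robot
from h import *
d={n:imaging.snapshot(n) for n in("scene","side","wrist")}
pickle.dump(d,open('s2.pkl','wb'))
S=d['scene']['pixels'][140:290,230:400,::-1];D=d['side']['pixels'][130:280,250:420,::-1]
W=d['wrist']['pixels'][:,:,::-1]
cv2.imwrite('pics/m2.png',np.vstack([np.hstack([cv2.resize(S,(400,353)),cv2.resize(D,(400,353))]),np.hstack([cv2.resize(W,(394,246)),np.zeros((246,406,3),np.uint8)])]))
o=readout.get_obs();print(o['tool_pos'],o['ee_rot'],o['wrist_force'],o['wrist_torque'])
E
```

```text
[0.45339916 0.01407123 0.13828173] [-3.14113609e+00  2.26070417e-03  1.00529040e-01] [-0.05857787 -0.71658445 -2.44711943] [ 0.05369699  0.2704719  -0.00179281]
```

View pics/m2.png

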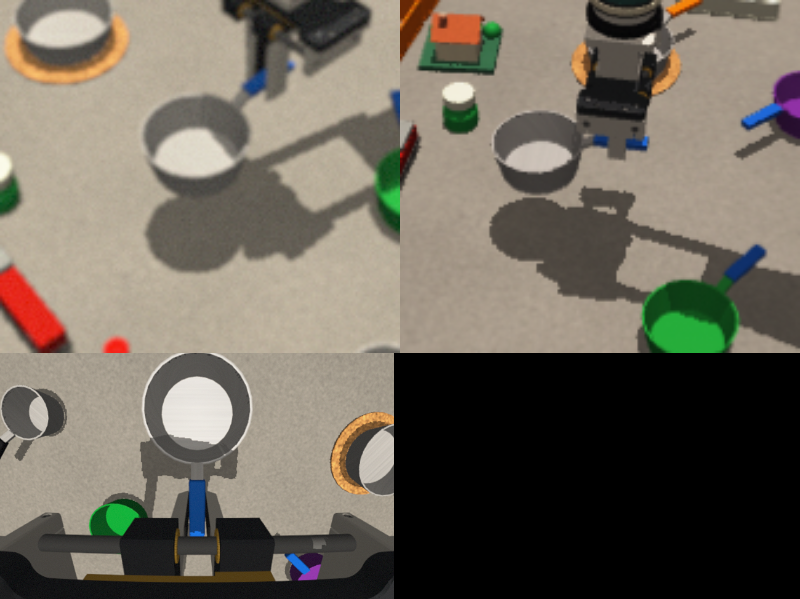

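The medium pan is held. In the wrist view its rim is centred near (320,89) and its floor near (320,96). I'll check the droop against predictions.

```bash
python3 - <<'E'
from h import *
d=pickle.load(open('s2.pkl','rb'));W=d['wrist'];D=d['side'];S=d['scene']
g=np.array([.4534,.0141,.1573]);yaw=.1005;u=np.array([np.cos(yaw),np.sin(yaw),0]);v=np.array([-u[1],u[0],0]);k=np.array([0,0,1.])
for dr in(-4,0,4,8):
    a=np.radians(dr);ux=u*np.cos(a)-k*np.sin(a);kz=k*np.cos(a)+u*np.sin(a)
    pt=lambda al,la,h:g+ux*(93+al)/1000+v*la/1000+kz*(h-54)/1000
    q=proj(W,[pt(53,0,44),pt(-53,0,44),pt(0,53,44),pt(0,-53,44),pt(41,0,3),pt(-41,0,3)])
    print(dr,np.round(q).tolist())
    print('   side rim/foot',np.round(proj(D,[pt(-53,0,44),pt(53,0,44),pt(0,53,44),pt(0,-53,44),pt(0,44,0)])).tolist())
m=W['pixels'][:,320].astype(int).sum(1);dm=np.diff(m)
print([(i,int(dm[i])) for i in np.nonzero(abs(dm)>70)[0] if i<230])
m=W['pixels'][90].astype(int).sum(1);dm=np.diff(m)
print([(i,int(dm[i])) for i in np.nonzero(abs(dm)>70)[0]])
E
```

```text
-4 [[322.0, -26.0], [321.0, 180.0], [225.0, 87.0], [419.0, 87.0], [321.0, 22.0], [321.0, 149.0]]
   side rim/foot [[328.0, 189.0], [289.0, 183.0], [304.0, 200.0], [312.0, 173.0], [304.0, 209.0]]
0 [[322.0, -16.0], [321.0, 180.0], [228.0, 89.0], [415.0, 89.0], [321.0, 31.0], [321.0, 153.0]]
   side rim/foot [[328.0, 190.0], [289.0, 185.0], [304.0, 202.0], [312.0, 175.0], [306.0, 211.0]]
4 [[322.0, -6.0], [321.0, 181.0], [232.0, 92.0], [411.0, 92.0], [321.0, 41.0], [321.0, 157.0]]
   side rim/foot [[328.0, 191.0], [290.0, 188.0], [305.0, 203.0], [313.0, 177.0], [307.0, 213.0]]
8 [[322.0, 5.0], [321.0, 181.0], [235.0, 95.0], [408.0, 95.0], [321.0, 51.0], [321.0, 162.0]]
   side rim/foot [[329.0, 192.0], [290.0, 191.0], [305.0, 205.0], [313.0, 179.0], [309.0, 215.0]]
[(np.int64(36), 78), (np.int64(37), 220), (np.int64(38), 134), (np.int64(141), -176), (np.int64(142), -134), (np.int64(157), -91), (np.int64(205), -105)]
[(np.int64(1), -191), (np.int64(2), -118), (np.int64(46), 137), (np.int64(47), 223), (np.int64(75), -252), (np.int64(76), -186), (np.int64(105), 137), (np.int64(230), 76), (np.int64(233), -195), (np.int64(234), -184), (np.int64(262), 174), (np.int64(263), 192), (np.int64(376), -238), (np.int64(377), -142), (np.int64(405), 264), (np.int64(406), 127), (np.int64(409), -87)]
```

>>> carry_out:
  motion: "-0.02 0.1 0 0 0 0 0; -0.04 0.2 0 0 0 0 0; -0.04 0.2 0 0 0 0 0; -0.04 0.2 0 0 0 0 0; -0.04 0.2 0 0 0 0 0; -0.04 0.2 0 0 0 0 0; -0.04 0.2 0 0 0 0 0; -0.04 0.2 0 0 0 0 0; -0.02 0.2 0 0 0 0 0; 0 0.126 0 0 0 0 0; 0 0.05 0 0 0 -0.035 0; 0 0 0 0 0.037 0 0"

```text
time: 6.08
tool_pos: [0.4287, -0.3663, 0.1381]
ee_rot: [-3.14, -0.078, 0.175]
wrist_force: [0.2, -0.1, -3.1]
width: 0.0155
finger_force: 30.0
```

>>> carry_out:
  motion: "0 0 0 0 0 0 0; 0 0 0 0 0 0 0; 0 0 0 0 0 0 0; 0 0 0 0 0 0 0"

```text
time: 6.58
tool_pos: [0.4285, -0.3655, 0.1395]
ee_rot: [3.142, -0.077, 0.175]
wrist_force: [1.1, -0.3, -2.2]
width: 0.0154
finger_force: 30.0
```

```bash
python3 - <<'E'
from bench import readout, imaging, robot
from h import *
d={n:imaging.snapshot(n) for n in("scene","side","wrist")}
pickle.dump(d,open('s3.pkl','wb'))
S=d['scene']['pixels'][85:215,190:340,::-1];D=d['side']['pixels'][65:195,290:440,::-1]
W=d['wrist']['pixels'][:,:,::-1]
cv2.imwrite('pics/m3.png',np.vstack([np.hstack([cv2.resize(S,(400,346)),cv2.resize(D,(400,346))]),np.hstack([cv2.resize(W,(400,250)),np.zeros((250,400,3),np.uint8)])]))
o=readout.get_obs();print(o['tool_pos'],o['ee_rot'],o['wrist_force'],o['wrist_torque'])
E
```

```text
[ 0.42829982 -0.36555577  0.13951501] [ 3.14154404 -0.07744637  0.17433256] [-0.07714907 -0.50865997 -2.72418785] [ 0.00072125  0.37752938 -0.05164127]
```

View pics/m3.png

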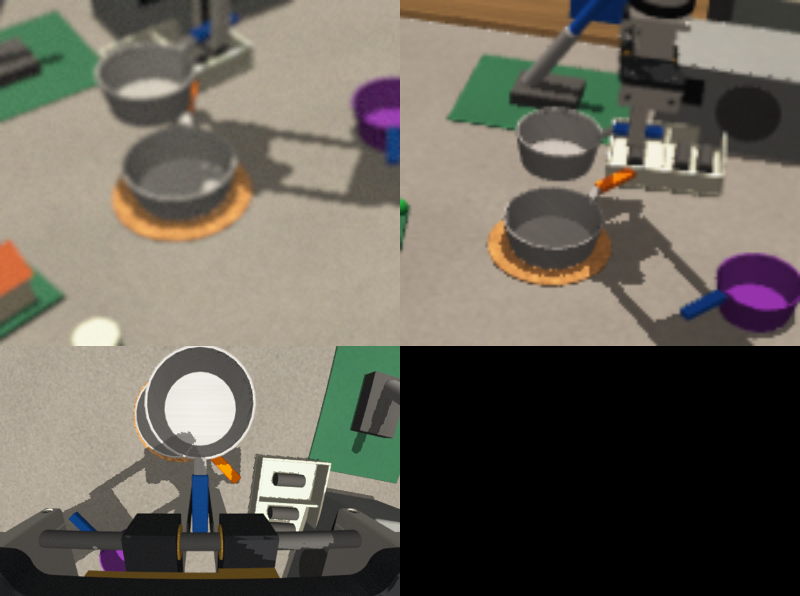

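The arm overshot in y, so the medium pan hovers beyond the target at (546,140) in the side crop. The large pan is now fully visible in both views, so I'll measure both from here.

```bash
python3 - <<'E'
from h import *
d=pickle.load(open('s3.pkl','rb'));S,D,W=d['scene'],d['side'],d['wrist']
s=lambda P:[(190+x/2.667,85+y/2.662) for x,y in P]
e=lambda P:[(290+(x-400)/2.667,65+y/2.662) for x,y in P]
def p(n,f):print(n,np.round(f.x*1000,1),np.round(f.fun*1000,1))
p('L S',circ(ray(S,s([(123,165),(239,160),(182,127),(180,196)]),.046),.064))
p('L D',circ(ray(D,e([(505,213),(603,216),(555,187),(553,241)]),.046),.064))
z=.146
p('M S',circ(ray(S,s([(97,75),(194,73),(145,43),(148,105)]),z),.053))
p('M D',circ(ray(D,e([(517,135),(603,136),(560,109),(558,158)]),z),.053))
OR=((5,180,150),(18,255,255))
q=proj(D,[[.453,-.398,.06]])[0].astype(int)
print(bar(D,mask(D,*OR,(q[0]-18,q[1]-14,q[0]+18,q[1]+10)),.061))
# tray edges side
print('tray',ray(D,e([(607,152),(607,178),(723,190),(620,118)]),.03)*1000)
# wrist rim
m=W['pixels'][95].astype(int).sum(1);dm=np.diff(m);print([(int(i),int(dm[i])) for i in np.nonzero(abs(dm)>90)[0]])
m=W['pixels'][:,322].astype(int).sum(1);dm=np.diff(m);print([(int(i),int(dm[i])) for i in np.nonzero(abs(dm)>60)[0] if i<230])
E
```

```text
L S [ 509.7 -312.5] [ 0.5  0.5 -3.9 -3.9]
L D [ 514.3 -319.7] [-2.1 -2.  -7.5 -7.4]
M S [ 519.1 -347.9] [-1.7 -1.9  4.1  4.3]
M D [ 518.5 -350.4] [-0.1 -0.1  1.5  1.5]
(array([ 453. , -396.4]), array([ 453.1, -397.3]), array([53.1, 15.1]), 53.1)
tray [[ 479.75886025 -496.78403704]
 [ 467.78810976 -436.06877549]
 [ 314.05595346 -452.5227582 ]
 [ 478.54429991 -587.23452386]]
[(215, 132), (219, -269), (230, 177), (231, 108), (234, -224), (235, -175), (262, 132), (263, 252), (375, -122), (376, -290), (403, 101), (404, 280), (405, 107), (514, -236), (569, -99), (586, 140)]
[(0, -185), (1, -214), (40, 226), (41, 186), (158, -248), (159, -130), (177, 149), (178, 101), (179, -145), (180, -71), (205, -119), (206, -61)]
```

```bash
cat >> h.py <<'E'
def rimfit(c,c0,z,r,tol=(.009,.005,.003)):
    y,x=np.nonzero(cv2.Canny(cv2.cvtColor(c['pixels'],cv2.COLOR_RGB2GRAY),40,120))
    P=ray(c,np.c_[x,y],z);c0=np.array(c0,float)
    for t in tol:
        Q=P[abs(np.hypot(*(P-c0).T)-r)<t];c0=least_squares(lambda q:np.hypot(*(Q-q).T)-r,c0,loss='soft_l1',f_scale=.0015).x
    return np.round(c0*1000,1),len(Q)
E
python3 - <<'E'
from h import *
d=pickle.load(open('s3.pkl','rb'))
for n in('scene','side'):
  for s in((.513,-.311),(.509,-.316),(.517,-.307)): print(n,rimfit(d[n],s,.046,.0635))
  print('mat',rimfit(d[n],(.514,-.31),.004,.08))
  print('M',rimfit(d[n],(.5187,-.350),.146,.0525))
E
```

```text
scene (array([ 513.5, -311.9]), 92)
scene (array([ 513.5, -311.9]), 93)
scene (array([ 513.5, -311.9]), 92)
mat (array([ 513.4, -314.6]), 70)
M (array([ 514.7, -352.7]), 66)
side (array([ 513.6, -312.7]), 76)
side (array([ 512.6, -313.3]), 77)
side (array([ 514.8, -312.2]), 80)
mat (array([ 515.7, -313.4]), 53)
M (array([ 518. , -356.2]), 46)
```

>>> carry_out:
  motion: "0 0 0 0 0.0125 0 0; 0.005 -0.05 0 0 0 0 0; 0.005 -0.09 0 0 0 0 0; 0.005 -0.055 0 0 0 0 0; 0 0 0 0 0 0 0; -0.008 0 0.07 0 0 0 0; -0.01 0 0.1 0 0 0 0; -0.01 0 0.1 0 0 0 0; -0.007 0 0.07 0 0 0 0; -0.003 0 0.03 0 0 0 0; 0 0 0 0 0 0 0; 0 0 0 0 0 0 0"

```text
time: 8.22
tool_pos: [0.4249, -0.3273, 0.0663]
ee_rot: [3.14, -0.105, 0.174]
wrist_force: [-0.4, -0.9, -2.3]
width: 0.0154
finger_force: 30.0
```

```bash
python3 - <<'E'
from bench import readout, imaging, robot
from h import *
d={n:imaging.snapshot(n) for n in("scene","side","wrist")}
pickle.dump(d,open('s4.pkl','wb'))
o=readout.get_obs();print(o['tool_pos'],o['ee_rot'],o['wrist_force'],o['wrist_torque'])
h=o['tool_pos'][2]-.036
for n in('scene','side'):
  print(n,rimfit(d[n],(.5137,-.3122),.046,.0635),'M',rimfit(d[n],(.5137,-.3122),h+.044,.0525))
W=d['wrist']
for r,l in ((95,W['pixels'][95]),('v',W['pixels'][:,322])):
  dm=np.diff(l.astype(int).sum(1));print(r,[(int(i),int(dm[i])) for i in np.nonzero(abs(dm)>90)[0]])
E
```

```text
[ 0.42480752 -0.32719106  0.06627966] [ 3.14020297 -0.10469277  0.17400188] [ 0.59068619 -0.07373845 -2.62762746] [-0.02879003  0.34981089  0.02414461]
scene (array([ 512.2, -310.9]), 71) M (array([ 510.7, -315.9]), 68)
side (array([ 512.7, -310. ]), 48) M (array([ 517. , -316.2]), 65)
95 [(231, 92), (234, -214), (235, -181), (262, 118), (263, 254), (375, -128), (376, -281), (404, 148), (405, 248), (411, -97), (601, -174), (602, -126)]
v [(0, -192), (1, -213), (40, 201), (41, 201), (158, -236), (159, -125), (177, 150), (178, 99), (196, -156), (205, -114), (327, 158), (328, 115), (361, -138), (362, -124)]
```

>>> carry_out:
  motion: "-0.003 0 0.03 0 0 0 0; -0.003 0 0.03 0 0 0 0; -0.002 0 0.02 0 0 0 0; -0.001 0 0.01 0 0 0 0; 0 0 0 0 0 0 0; 0 0 0 0 0 0 0"

```text
time: 9.12
tool_pos: [0.4246, -0.3269, 0.0475]
ee_rot: [3.141, -0.104, 0.174]
wrist_force: [-0.1, 0.2, -2.3]
width: 0.0155
finger_force: 30.0
```

>>> carry_out:
  motion: "-0.001 0 0.008 0 0 0 0; 0 0 0.006 0 0 0 0; 0 0 0 0 0 0 0; 0 0 0 0 0 0 0"

```text
time: 9.62
tool_pos: [0.4246, -0.3268, 0.0445]
ee_rot: [3.142, -0.104, 0.174]
wrist_force: [-0.3, 0.5, -3.0]
width: 0.0159
finger_force: 30.0
```

>>> carry_out:
  motion: "0 0 0.007 0 0 0 0; 0 0 0 0 0 0 0; 0 0 0 0 0 0 0"

```text
time: 10.0
tool_pos: [0.4247, -0.3267, 0.0431]
ee_rot: [3.142, -0.104, 0.174]
wrist_force: [0.9, -0.8, -2.6]
width: 0.0156
finger_force: 30.0
```

>>> carry_out:
  motion: "0 0 0.007 0 0 0 0; 0 0 0 0 0 0 0; 0 0 0 0 0 0 0"

```text
time: 10.38
tool_pos: [0.4249, -0.3267, 0.0417]
ee_rot: [-3.142, -0.104, 0.174]
wrist_force: [0.1, -0.0, -2.1]
width: 0.0156
finger_force: 30.0
```

>>> carry_out:
  motion: "0 0 0.006 0 0 0 0; 0 0 0 0 0 0 0; 0 0 0 0 0 0 0"

```text
time: 10.75
tool_pos: [0.425, -0.3267, 0.0405]
ee_rot: [-3.142, -0.104, 0.174]
wrist_force: [-0.1, 0.7, -2.7]
width: 0.0155
finger_force: 30.0
```

>>> carry_out:
  motion: "0 0 0.006 0 0 0 0; 0 0 0 0 0 0 0; 0 0 0 0 0 0 0"

```text
time: 11.12
tool_pos: [0.4251, -0.3269, 0.0399]
ee_rot: [3.141, -0.104, 0.174]
wrist_force: [-1.6, 0.9, 1.8]
width: 0.0158
finger_force: 30.0
```

```bash
python3 - <<'E'
from bench import readout, imaging, robot
from h import *
d={n:imaging.snapshot(n) for n in("scene","side","wrist")}
pickle.dump(d,open('s5.pkl','wb'))
o=readout.get_obs();print(o['tool_pos'],o['ee_rot'],o['wrist_force'],o['wrist_torque'])
S=d['scene']['pixels'][90:190,200:320,::-1];D=d['side']['pixels'][90:190,290:410,::-1]
W=d['wrist']['pixels'][:,:,::-1]
cv2.imwrite('pics/m5.png',np.vstack([np.hstack([cv2.resize(S,(400,333)),cv2.resize(D,(400,333))]),np.hstack([cv2.resize(W,(400,250)),np.zeros((250,400,3),np.uint8)])]))
for r,l in ((95,W[95]),('v',W[:,322])):
  dm=np.diff(l.astype(int).sum(1));print(r,[(int(i),int(dm[i])) for i in np.nonzero(abs(dm)>90)[0]])
E
```

```text
[ 0.42498209 -0.32694817  0.03978134] [ 3.14095324 -0.10356868  0.17387199] [-3.42145553 -1.15702913  3.17751782] [0.08311292 0.78867425 0.01198137]
95 [(221, 91), (224, -202), (225, -145), (229, 125), (230, 182), (231, 95), (233, -158), (234, -211), (262, 232), (263, 112), (375, -118), (376, -293), (404, 266), (405, 122), (408, -177), (409, -136), (421, 93), (422, 239), (423, 143), (630, -191), (631, -154)]
v [(39, 227), (40, 175), (157, -154), (158, -185), (177, 158), (178, 139), (198, -150), (205, -113), (327, 158), (328, 109), (361, -136), (362, -141)]
```

View pics/m5.png

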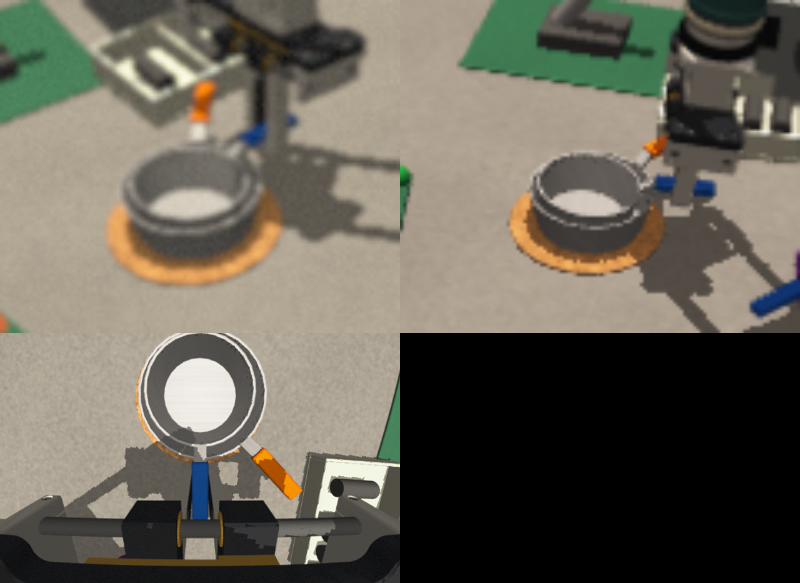

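Contact is on the handle-side foot edge, since the torque arm is about 42 mm and the grip sits about 3 mm low. The tilt is overcompensated, so I'll raise the tool, level it and lower again.

>>> carry_out:
  motion: "0.002 0 -0.017 0 0 0 0; 0 0 0 0 -0.027 0 0; 0 0 0 0 0 0 0; 0 0 0 0 0 0 0"

```text
time: 11.78
tool_pos: [0.4257, -0.3265, 0.0426]
ee_rot: [3.142, -0.049, 0.174]
wrist_force: [0.1, -0.8, -1.9]
width: 0.0157
finger_force: 30.0
```

>>> carry_out:
  motion: "0 0 0.004 0 0 0 0; 0 0 0 0 0 0 0; 0 0 0 0 0 0 0"

```text
time: 12.15
tool_pos: [0.4253, -0.3267, 0.0422]
ee_rot: [3.141, -0.048, 0.174]
wrist_force: [0.0, 0.0, 1.1]
width: 0.0155
finger_force: 30.0
```

```bash
python3 - <<'E'
from bench import readout
o=readout.get_obs();print(o['tool_pos'],o['ee_rot'],o['wrist_force'],o['wrist_torque'])
E
```

```text
[ 0.42534105 -0.32670218  0.04224478] [ 3.14132692 -0.04801144  0.17363845] [1.45763891e-03 3.32976047e-04 1.06610347e+00] [0.20368501 0.0750036  0.03176468]
```

>>> carry_out:
  motion: "0 0 0 0 0 0 0.4; 0 0 0 0 0 0 0.4; 0 0 0 0 0 0 0.4; 0 0 -0.04 0 0 0 0.4; 0 0 -0.1 0 0 0 0.4; 0 0 -0.2 0 0 0 0.4; 0 0 -0.2 0 0 0 0.4; 0 0 -0.1 0 0.0 0 0.4; 0 0 0 0 -0.023 0 0.4; 0 0 0 0 0 0 0.4; 0 0 0 0 0 0 0.4"

```text
time: 13.52
tool_pos: [0.4191, -0.3275, 0.1696]
ee_rot: [-3.141, 0.001, 0.174]
wrist_force: [-1.2, 0.3, -0.2]
width: 0.0377
finger_force: 0.0
```

```bash
python3 - <<'E'
from bench import readout, imaging, robot
from h import *
d={n:imaging.snapshot(n) for n in("scene","side","wrist")}
pickle.dump(d,open('s6.pkl','wb'))
o=readout.get_obs();print(o['tool_pos'],o['ee_rot'],o['wrist_force'],o['width'])
S=d['scene']['pixels'][90:190,200:320,::-1];D=d['side']['pixels'][90:190,290:410,::-1]
W=d['wrist']['pixels'][:,:,::-1]
cv2.imwrite('pics/m6.png',np.vstack([np.hstack([cv2.resize(S,(400,333)),cv2.resize(D,(400,333))]),np.hstack([cv2.resize(W,(400,250)),np.zeros((250,400,3),np.uint8)])]))
BL=((105,120,60),(125,255,255));OR=((5,180,150),(18,255,255))
for n,c in d.items():
  for nm,p,z,K in(('L',(.453,-.3975,.06),.061,OR),('M',(.42,-.328,.065),.066,BL)):
    q=proj(c,[p])[0].astype(int);r=100 if n=='wrist' else 16
    try:print(n,nm,q,bar(c,mask(c,*K,(max(q[0]-r,0),max(0,q[1]-r),q[0]+r,q[1]+r)),z))
    except Exception as e:print(n,nm,q,'x')
  print(n,rimfit(c,(.5137,-.3122),.046,.0635),'M',rimfit(c,(.5137,-.3122),.051,.0525))
E
```

```text
[ 0.41885916 -0.32757488  0.16941275] [-3.14088439e+00  1.24303641e-03  1.73549369e-01] [ 0.87211883 -0.66017008 -0.24293296] 0.03779491172397061
scene L [260 120] (array([ 451.1, -400.4]), array([ 448.5, -402.4]), array([53.1, 14.7]), 54.5)
scene M [280 126] (array([ 426.1, -323.1]), array([ 425.8, -323.1]), array([53.8, 14. ]), 9.5)
scene (array([ 512.7, -311.2]), 80) M (array([ 511.6, -309.8]), 50)
side L [370 131] (array([ 453.3, -399.1]), array([ 452.2, -400.2]), array([57.3, 17.1]), 52.9)
side M [376 143] (array([ 424.7, -320.6]), array([ 424.8, -320.6]), array([56.4, 24. ]), 10.5)
side (array([ 512. , -309.5]), 81) M (array([ 516.4, -311.7]), 56)
wrist L [393 174] (array([ 449.6, -398.6]), array([ 454.6, -391.5]), array([58.5, 15.3]), 53.7)
wrist M [321 195] (array([ 422.5, -326. ]), array([ 423.4, -326.1]), array([57.2, 14.5]), 10.5)
wrist (array([ 512. , -313.5]), 840) M (array([ 516.5, -309. ]), 712)
```

View pics/m6.png

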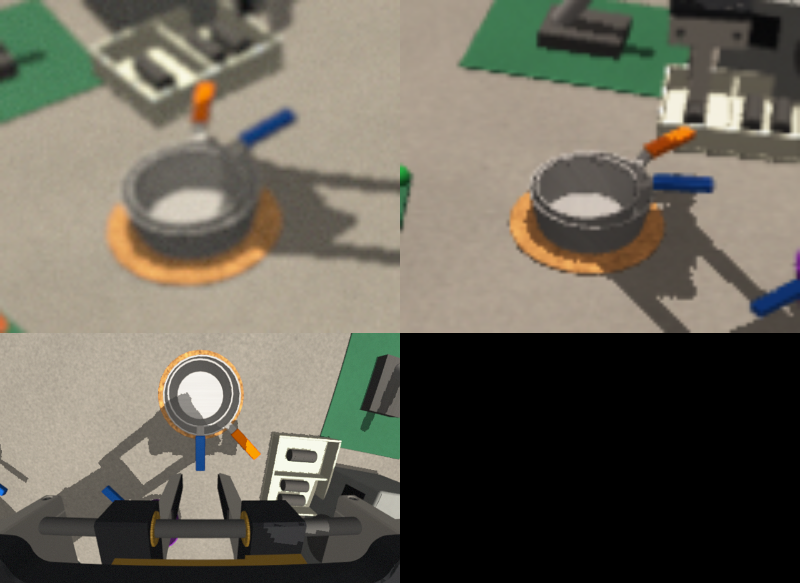

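The medium pan is seated: heading is about 190°, against about 234° for the large pan. Now the small pan.

>>> carry_out:
  motion: "0.03 -0.12 0 0 0 0 0.5; 0.06 -0.24 0 0 0 0 0.5; 0.06 -0.25 0 0 0 0 0.5; 0.06 -0.25 0 0 0 0 0.5; 0.06 -0.25 0 0 0 0 0.5; 0.06 -0.25 0 0 0 0 0.5; 0.06 -0.25 0 0 0 0 0.5; 0.06 -0.25 0 0 0 0 0.5; 0.06 -0.25 0 0 0 0 0.5; 0.06 -0.25 0 0 0 0 0.5; 0.06 -0.25 0 0 0 0 0.5; 0.06 -0.25 0 0 0 0 0.5"

```text
time: 15.18
tool_pos: [0.4548, 0.262, 0.1699]
ee_rot: [-3.141, 0.001, 0.175]
wrist_force: [-0.0, 0.4, 0.4]
width: 0.0466
finger_force: 0.0
```

>>> carry_out:
  motion: "0.06 -0.25 0 0 0 0 0.5; 0.06 -0.15 0 0 0 0 0.5; 0.052 -0.008 0 0 0 0 0.5; 0 0 0 0 0 -0.08 0.5; 0 0 0 0 0 -0.08 0.5; 0 0 0 0 0 -0.08 0.5; 0 0 0 0 0 -0.08 0.5; 0 0 0 0 0 -0.08 0.5; 0 0 0 0 0 -0.08 0.5; 0 0 0 0 0 -0.08 0.5; 0 0 0 0 0 -0.08 0.5; 0 0 0 0 0 -0.08 0.5"

```text
time: 16.68
tool_pos: [0.4757, 0.3447, 0.1698]
ee_rot: [-3.14, 0.001, 1.686]
wrist_force: [0.5, 0.2, 0.3]
width: 0.0468
finger_force: 0.0
```

>>> carry_out:
  motion: "0 0 0 0 0 -0.08 0.5; 0 0 0 0 0 -0.08 0.5; 0 0 0 0 0 -0.08 0.5; 0 0 0 0 0 -0.08 0.5; 0 0 0 0 0 -0.06 0.5; 0 0 0 0 0 0 0.5; 0 0 0 0 0 0 0.5"

```text
time: 17.55
tool_pos: [0.4759, 0.3453, 0.1698]
ee_rot: [-3.141, -0.0, 2.475]
wrist_force: [0.1, 0.3, 1.2]
width: 0.0469
finger_force: 0.0
```

```bash
python3 - <<'E'
from bench import readout, imaging, robot
from h import *
d={n:imaging.snapshot(n) for n in("scene","side","wrist")}
pickle.dump(d,open('s7.pkl','wb'))
o=readout.get_obs();print(o['tool_pos'],o['ee_rot'],o['joint_positions'])
W=d['wrist'];q=proj(W,[[.464,.344,.061]])[0].astype(int);print(q)
for v in(40,55,70):
  m=mask(W,(0,0,0),(180,255,v),(q[0]-60,q[1]-60,q[0]+60,min(400,q[1]+45)));print(v,m.sum(),bar(W,m,.061))
print(np.round(proj(W,[[.5275,.2935,.046]])))
for n in('scene','side'): print(n,rimfit(d[n],(.5275,.2935),.046,.0415))
# colours of both large/medium unobstructed
BL=((105,120,60),(125,255,255));OR=((5,180,150),(18,255,255))
for n in('scene','side'):
  c=d[n]
  for nm,p,z,K in(('L',(.453,-.3985,.06),.061,OR),('M',(.423,-.326,.065),.066,BL)):
    q=proj(c,[p])[0].astype(int);r=18
    print(n,nm,bar(c,mask(c,*K,(q[0]-r,q[1]-r,q[0]+r,q[1]+r)),z))
  print(rimfit(c,(.5137,-.3122),.046,.0635),'M',rimfit(c,(.515,-.310),.051,.0525))
E
```

```text
[0.47593725 0.34563834 0.16968548] [-3.14077153e+00 -5.94763428e-04  2.47656200e+00] [ 5.31585495e-01  1.82168088e-01  1.33516952e+00  2.53857540e-04
  1.62523675e+00 -3.74166738e-01]
[311 188]
40 696 (array([459., 345.]), array([461.2, 343.5]), array([15.1, 59.5]), -37.9)
55 840 (array([459.1, 345. ]), array([458.9, 345.2]), array([15.7, 59.6]), -37.2)
70 901 (array([458.6, 345.2]), array([458.6, 345.2]), array([16.5, 60.6]), -37.3)
[[312. 254.]]
scene (array([529. , 295.8]), 99)
side (array([532.1, 293. ]), 76)
scene L (array([ 450.5, -399.6]), array([ 450.2, -400.2]), array([52.8, 15.8]), 53.4)
scene M (array([ 424. , -324.3]), array([ 424.6, -324.4]), array([56.5, 16.8]), 10.6)
(array([ 513. , -310.8]), 87) M (array([ 513.1, -309.6]), 68)Traceback (most recent call last):
  File "<stdin>", line 17, in <module>
  File "h.py", line 15, in mask
    return (l==1+np.argmax(s[1:,4]))
                 ~~~~~~~~~^^^^^^^^^
    return _wrapfunc(a, 'argmax', axis=axis, out=out, **kwds)
    return bound(*args, **kwds)
ValueError: attempt to get argmax of an empty sequence
```

>>> carry_out:
  motion: "0.049 -0.05 0 0 0 -0.0065 0.5; 0 0 0.16 0 0 0 0.5; 0 0 0.16 0 0 0 0.5; 0 0 0.16 0 0 0 0.5; 0 0 0.12 0 0 0 0.5; 0 0 0.06 0 0 0 0.5; 0 0 0 0 0 0 0.5; 0 0 0 0 0 0 0; 0 0 0 0 0 0 0; 0 0 0 0 0 0 0; 0 0 0 0 0 0 0; 0 0 0 0 0 0 0"

```text
time: 19.2
tool_pos: [0.4621, 0.3442, 0.0381]
ee_rot: [-3.142, -0.001, 2.491]
wrist_force: [-0.3, 0.5, 2.1]
width: 0.0157
finger_force: 30.0
```

>>> carry_out:
  motion: "0 0 -0.02 0 0 0 0; 0 0 -0.04 0 0 0 0; 0 0 -0.08 0 0 0 0; 0 0 -0.12 0 0 0 0; 0 0 -0.14 0 0 0 0; 0 0 -0.12 0 0 0 0; 0 0 -0.06 0 0 0 0; 0 0 0 0 0 0 0; 0 0 0 0 0 0 0"

```text
time: 20.32
tool_pos: [0.4615, 0.3437, 0.1525]
ee_rot: [-3.139, -0.001, 2.491]
wrist_force: [-0.3, -0.5, -1.3]
width: 0.0153
finger_force: 30.0
```

```bash
python3 - <<'E'
from bench import readout, imaging, robot
from h import *
d={n:imaging.snapshot(n) for n in("scene","side")}
pickle.dump(d,open('s8.pkl','wb'))
o=readout.get_obs();p=o['tool_pos'];print(p,o['ee_rot'],o['wrist_force'],o['wrist_torque'])
yaw=o['ee_rot'][2];c0=p[:2]-.082*np.array([np.cos(yaw),np.sin(yaw)]);print(c0)
for dz in(-.004,0,.004):
  for n in d: print(n,dz,rimfit(d[n],c0,p[2]-.037+.046+dz,.0415))
E
```

```text
[0.46140453 0.34361454 0.152112  ] [-3.13823977e+00 -1.65797540e-03  2.49125447e+00] [ 0.67465592  0.23147291 -2.07586008] [0.10922741 0.02432392 0.00896597]
[0.52666662 0.29396718]
scene -0.004 (array([526.5, 295.7]), 133)
side -0.004 (array([524.8, 292.1]), 45)
scene 0 (array([528.5, 297.4]), 130)
side 0 (array([523.8, 292.8]), 46)
scene 0.004 (array([530.4, 299. ]), 126)
side 0.004 (array([523.8, 293.1]), 44)
```

>>> carry_out:
  motion: "-0.035 -0.048 0 0 0 0 0; -0.07 -0.096 0 0 0 0 0; -0.105 -0.145 0 0 0 0 0; -0.14 -0.193 0 0 0 0 0; -0.14 -0.193 0 0 0 0 0; -0.14 -0.193 0 0 0 0 0; -0.14 -0.193 0 0 0 0 0; -0.14 -0.193 0 0 0 0 0; -0.14 -0.193 0 0 0 0 0; -0.14 -0.193 0 0 0 0 0; -0.14 -0.193 0 0 0 0 0; -0.14 -0.193 0 0 0 0 0"

```text
time: 21.92
tool_pos: [0.4491, -0.1589, 0.1539]
ee_rot: [-3.14, -0.0, 2.49]
wrist_force: [1.2, -0.4, -1.1]
width: 0.0155
finger_force: 30.0
```

>>> carry_out:
  motion: "-0.106 -0.145 0 0 0 0 0; -0.105 -0.145 0 0 0 0 0; -0.07 -0.096 0 0 0 0 0; -0.035 -0.048 0 0 0 0 0; 0 0 0 0 0 -0.023 0; 0 0 0 0 -0.021 0 0; 0 0 0 0 0 0 0; 0 0 0 0 0 0 0; 0 0 0 0 0 0 0"

```text
time: 23.05
tool_pos: [0.4485, -0.2638, 0.1538]
ee_rot: [-3.141, 0.043, 2.54]
wrist_force: [-0.2, 1.3, -1.2]
width: 0.0154
finger_force: 30.0
```

```bash
cat > q.py <<'E'
from bench import readout, imaging, robot
from h import *
d={n:imaging.snapshot(n) for n in("scene","side")}
o=readout.get_obs();p=o['tool_pos'];print(p,o['ee_rot'],o['wrist_force'],o['wrist_torque'])
R=cv2.Rodrigues(np.array([0,0,o['ee_rot'][2]]))[0]@cv2.Rodrigues(np.array([0,o['ee_rot'][1],0]))[0]@cv2.Rodrigues(np.array([o['ee_rot'][0],0,0]))[0]
g=p-.019*R[:,2];yaw=o['ee_rot'][2];c0=g[:2]-.082*np.array([np.cos(yaw),np.sin(yaw)]);print('grip',g,'c',c0)
for dz in(-.004,0):
  for n in d: print(n,dz,rimfit(d[n],c0,g[2]-.056+.046+dz,.0415))
for n in d: print('M',rimfit(d[n],(.515,-.31),.051,.0525),'L',rimfit(d[n],(.5135,-.311),.046,.0635))
E
python3 q.py
```

```text
[ 0.44859986 -0.26379248  0.15374229] [-3.14090648  0.04303074  2.53967735] [-0.34684061  0.55252479 -1.45902636] [ 0.09800417  0.07467785 -0.0041276 ]
grip [ 0.44793356 -0.26331894  0.17272469] c [ 0.51552227 -0.30974916]
scene -0.004 (array([ 513.1, -315.4]), 64)
side -0.004 (array([ 518.4, -315.5]), 45)
scene 0 (array([ 514.6, -309.9]), 69)
side 0 (array([ 517., -310.]), 46)
M (array([ 511.8, -309.5]), 56) L (array([ 513.6, -311.1]), 90)
M (array([ 515.8, -311.4]), 51) L (array([ 512.3, -309.3]), 82)
```

>>> carry_out:
  motion: "0.002 0 0.05 0 0 0 0; 0.005 0 0.12 0 0 0 0; 0.005 0 0.12 0 0 0 0; 0.004 0 0.09 0 0 0 0; 0.002 0 0.05 0 0 0 0; 0.002 0 0.04 0 0 0 0; 0.001 0 0.02 0 0 0 0; 0 0 0 0 0 0 0; 0 0 0 0 0 0 0"

```text
time: 24.28
tool_pos: [0.4489, -0.2642, 0.0564]
ee_rot: [-3.141, 0.045, 2.539]
wrist_force: [0.1, -0.7, -3.1]
width: 0.0155
finger_force: 30.0
```

>>> carry_out:
  motion: "0 0 0.01 0 0 0 0; 0 0 0.01 0 0 0 0; 0 0 0 0 0 0 0; 0 0 0 0 0 0 0"

```text
time: 24.78
tool_pos: [0.4486, -0.264, 0.0517]
ee_rot: [-3.141, 0.043, 2.539]
wrist_force: [-0.3, 0.4, -1.1]
width: 0.0156
finger_force: 30.0
```

>>> carry_out:
  motion: "0 0 0.007 0 0 0 0; 0 0 0 0 0 0 0; 0 0 0 0 0 0 0"

```text
time: 25.15
tool_pos: [0.4487, -0.264, 0.0503]
ee_rot: [-3.141, 0.043, 2.54]
wrist_force: [-0.5, -0.3, -0.7]
width: 0.0152
finger_force: 30.0
```

```bash
python3 q.py | head -3
```

```text
[ 0.44871061 -0.26402079  0.05031964] [-3.14088721  0.04334045  2.53955235] [-0.65308534  0.22730096 -1.53018685] [0.1116705  0.07365765 0.03478344]
grip [ 0.44803973 -0.26354353  0.06930179] c [ 0.51562264 -0.3099822 ]
scene -0.004 (array([ 515.4, -314.4]), 60)
```

>>> carry_out:
  motion: "0 0 0.005 0 0 0 0; 0 0 0 0 0 0 0; 0 0 0 0 0 0 0"

```text
time: 25.62
tool_pos: [0.4487, -0.2641, 0.0493]
ee_rot: [-3.141, 0.043, 2.539]
wrist_force: [-0.8, -0.7, -1.7]
width: 0.0159
finger_force: 30.0
```

>>> carry_out:
  motion: "0 0 0.005 0 0 0 0; 0 0 0 0 0 0 0; 0 0 0 0 0 0 0"

```text
time: 26.0
tool_pos: [0.4487, -0.2641, 0.0483]
ee_rot: [-3.141, 0.043, 2.539]
wrist_force: [0.3, 0.7, -0.9]
width: 0.0156
finger_force: 30.0
```

```bash
python3 q.py | head -2
```

```text
[ 0.4487753  -0.26408397  0.0483012 ] [-3.14088669  0.0433327   2.5394884 ] [-0.29263718 -0.2821473  -0.74731231] [0.06357743 0.05991199 0.00501918]
grip [ 0.44810457 -0.26360675  0.06728336] c [ 0.51568451 -0.31004975]
```

Contact is just starting at the expected height of 0.048. I'll go a hair further and check.

>>> carry_out:
  motion: "0 0 0.003 0 0 0 0; 0 0 0 0 0 0 0; 0 0 0 0 0 0 0"

```text
time: 26.48
tool_pos: [0.4488, -0.2641, 0.0477]
ee_rot: [-3.141, 0.043, 2.539]
wrist_force: [-0.8, 0.2, -1.2]
width: 0.0158
finger_force: 30.0
```

>>> carry_out:
  motion: "0 0 0.003 0 0 0 0; 0 0 0 0 0 0 0; 0 0 0 0 0 0 0"

```text
time: 26.85
tool_pos: [0.4488, -0.2641, 0.0471]
ee_rot: [-3.141, 0.043, 2.539]
wrist_force: [-0.3, -0.5, -2.2]
width: 0.0156
finger_force: 30.0
```

```bash
python3 q.py | head -2
```

```text
[ 0.44881411 -0.26411444  0.04711058] [-3.1408854   0.04330893  2.53950854] [ 0.13248978  0.13801081 -1.44534721] [ 0.12147076  0.05002125 -0.0075055 ]
grip [ 0.44814376 -0.26363747  0.06609276] c [ 0.51572463 -0.3100791 ]
```

>>> carry_out:
  motion: "0 0 0.004 0 0 0 0; 0 0 0 0 0 0 0; 0 0 0 0 0 0 0"

```text
time: 27.32
tool_pos: [0.4489, -0.2642, 0.0464]
ee_rot: [-3.141, 0.043, 2.539]
wrist_force: [-1.4, -0.2, -0.5]
width: 0.0157
finger_force: 30.0
```

>>> carry_out:
  motion: "0 0 0.004 0 0 0 0; 0 0 0 0 0 0 0; 0 0 0 0 0 0 0"

```text
time: 27.7
tool_pos: [0.4488, -0.2641, 0.046]
ee_rot: [-3.141, 0.043, 2.539]
wrist_force: [-3.2, 1.6, 4.6]
width: 0.0153
finger_force: 30.0
```

```bash
python3 q.py | head -2
```

```text
[ 0.44879123 -0.2640899   0.04592618] [-3.14083881  0.04326745  2.5395603 ] [-3.44590102  1.00643001  5.01137936] [0.34162619 0.45628951 0.01771846]
grip [ 0.448122   -0.26361268  0.06490839] c [ 0.51570528 -0.31005081]
```

>>> carry_out:
  motion: "0 0 -0.012 0 0 0 0; 0 0 0 0 0.018 0 0; 0 0 0 0 0 0 0; 0 0 0 0 0 0 0"

```text
time: 28.3
tool_pos: [0.4492, -0.2644, 0.0479]
ee_rot: [-3.141, 0.007, 2.539]
wrist_force: [-0.3, -0.5, 1.9]
width: 0.0156
finger_force: 30.0
```

>>> carry_out:
  motion: "0 0 0.004 0 0 0 0; 0 0 0 0 0 0 0; 0 0 0 0 0 0 0"

```text
time: 28.68
tool_pos: [0.4489, -0.2642, 0.0475]
ee_rot: [-3.141, 0.006, 2.539]
wrist_force: [-2.5, 1.5, 4.7]
width: 0.0154
finger_force: 30.0
```

```bash
python3 q.py | head -2
```

```text
[ 0.44885195 -0.26413364  0.04747612] [-3.14088553  0.00607751  2.53948933] [-2.46915854  1.62566386  5.43272824] [0.23909339 0.19796578 0.01480392]
grip [ 0.4487644  -0.26405717  0.06647576] c [ 0.51634438 -0.3105001 ]
```

Seated with about 5 N. I'll release, retreat and check.

>>> carry_out:
  motion: "0 0 -0.002 0 0 0 0; 0 0 0 0 0 0 0.4; 0 0 0 0 0 0 0.4; 0 0 0 0 0 0 0.4; 0 0 -0.04 0 0 0 0.4; 0 0 -0.1 0 0 0 0.4; 0 0 -0.2 0 0 0 0.4; 0 0 -0.2 0 0 0 0.4; 0 0 -0.2 0 0 0 0.4; 0.2 0.2 -0.1 0 0 0 0.4; 0.2 0.2 0 0 0 0 0.4; 0.2 0.2 0 0 0 0 0.4"

```text
time: 30.28
tool_pos: [0.417, -0.0953, 0.2159]
ee_rot: [3.141, 0.008, 2.538]
wrist_force: [0.7, 1.7, 0.4]
width: 0.0378
finger_force: 0.0
```

```bash
python3 - <<'E'
from bench import readout, imaging, robot
from h import *
d={n:imaging.snapshot(n) for n in("scene","side","wrist")}
pickle.dump(d,open('s9.pkl','wb'))
o=readout.get_obs();print(o['tool_pos'],o['width'])
S=d['scene']['pixels'][90:190,200:320,::-1];D=d['side']['pixels'][90:190,290:410,::-1]
cv2.imwrite('pics/f9.png',np.vstack([np.hstack([cv2.resize(a,(400,333),interpolation=cv2.INTER_CUBIC) for a in(S,D)]),np.hstack([cv2.resize(d[n]['pixels'][:,:,::-1],(400,250)) for n in('wrist','side')])]))
BL=((105,120,60),(125,255,255));OR=((5,180,150),(18,255,255));BK=((0,0,0),(180,255,60))
for n in('scene','side'):
  c=d[n]
  for nm,p,z,K in(('L',(.453,-.3985,.06),.061,OR),('M',(.423,-.326,.065),.066,BL),('S',(.445,-.262,.071),.071,BK)):
    q=proj(c,[p])[0].astype(int);r=18
    try:print(n,nm,bar(c,mask(c,*K,(q[0]-r,q[1]-r,q[0]+r,q[1]+r)),z))
    except Exception as e:print(n,nm,'x')
  print('L',rimfit(c,(.5137,-.3115),.046,.0635),'M',rimfit(c,(.515,-.310),.051,.0525),'S',rimfit(c,(.515,-.31),.056,.0415))
E
```

```text
[ 0.4170573  -0.09484936  0.21588761] 0.03723539721725841
scene L (array([ 450.5, -399.6]), array([ 450.2, -400.1]), array([52.8, 15.8]), 53.4)
scene M (array([ 424., -324.]), array([ 424.6, -324.1]), array([56.5, 17.4]), 10.6)
scene S (array([ 452.6, -257.8]), array([ 451.8, -259.1]), array([18.3, 50.3]), -35.3)
L (array([ 513.1, -311.7]), 96) M (array([ 513.7, -316.7]), 50) S (array([ 515.7, -309. ]), 53)
side L (array([ 460.3, -389.8]), array([ 460.1, -389.7]), array([31.2, 15.1]), 75.4)
side M (array([ 406.6, -323.7]), array([ 407. , -323.8]), array([19.9, 24. ]), 79.2)
side S (array([ 471.7, -235.3]), array([ 465.8, -232.4]), array([87.6, 64.2]), 53.5)
L (array([ 513.3, -309.7]), 71) M (array([ 511. , -309.9]), 34) S (array([ 517.4, -310.3]), 27)
```

View pics/f9.png

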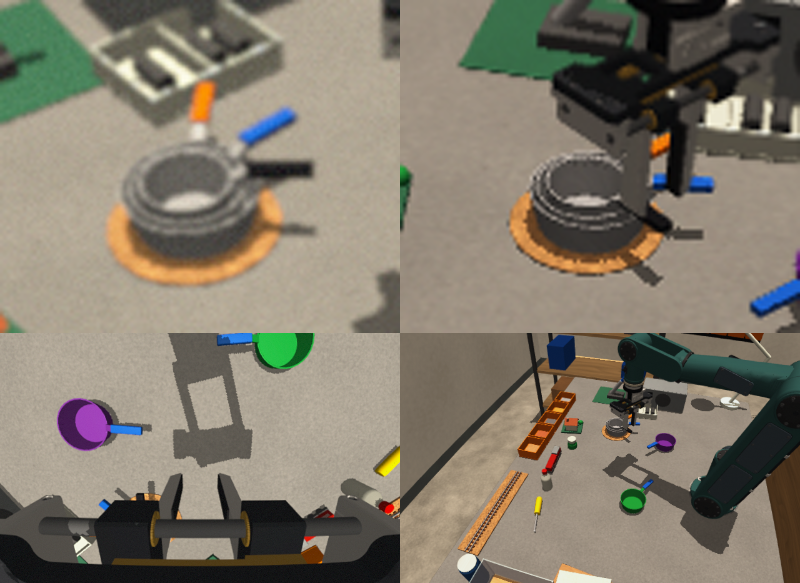

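The scene crop shows all three rims nested evenly and level. The handles sit at orange (203,100), blue (268,127) and black (280,169), with headings of about 234°, 190.5° and 145°. Nothing else has moved, so I'm handing in.

>>> carry_out:
  motion: "0 0 0 0 0 0 0.4; 0 0 0 0 0 0 0.4; 0 0 0 0 0 0 0.4; 0 0 0 0 0 0 0.4"

```text
time: 30.92
tool_pos: [0.4172, -0.0972, 0.2145]
ee_rot: [-3.141, 0.005, 2.538]
wrist_force: [0.1, -0.4, -0.3]
width: 0.0374
finger_force: 0.0
```

```bash
python3 -c "
from bench import robot
print(robot.close_job())"
```

```text
the job is handed in; nothing more can be done
None
```

The three pans are nested on the mat with the handles fanned about 44° and 45° the same way round, the bystanders look undisturbed in the last pictures, and I handed the job in at about 31 s; no verdict was returned.

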